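Load the scent carrier and lift it out of its dock

TASK

The scent-tester carrier on the soap bench is missing one vial: stand the loose slim vial, the twin of the one already in the carrier, upright and fully home in the carrier's empty bore and let go of it. Then pinch the carrier's two side catches together with the fingers so that it comes unlatched, lift it straight and level out of its dock to about 10 cm above where it sat, and finish while still holding it there steadily with both vials in it. Leave everything else on the bench where it stands.

Things in the scene. Friction and masses are not known exactly. Their poses are not given: they have to be found in the camera images.
- dock: The fixed wooden dock the carrier sits in: base 172 x 96 x 8 mm, low walls round the carrier (at most 26 mm above the bench) and, at the middle of each long side, a steel keeper ledge (44 mm long, top 28 mm above the bench, out to 46 mm from the middle). Origin: centre of its underside, on the bench. x along its length, z up.
- cassette: The carrier, a loose light-wood cassette 140 mm long (x), 48 mm wide (y), 32 mm high, about 0.26 kg with its catches; it has a round bore near each end, 46 mm from its middle, and a narrow waist 26 mm wide between. Origin: centre of its underside, 8 mm above the bench while docked; axes as the dock's.
- cassette_grip (a point): The point to pinch at, midway between the two upright catch plates, 52 mm above the carrier's underside (60 mm above the bench while docked); the carrier's axes. Pinch along y: 60 mm over both plates when sprung out, 44 mm when pressed fully in, where they stop and the carrier hangs from the pinch. The plates rise to 68 mm above the carrier's underside.
- catch_l (a joint): Inward travel (m) of the catch on the carrier's +y side, a steel plate 24 mm wide (x), 4 mm thick: 0 sprung out (hook at its foot under the dock's ledge, reaching 36 mm from the middle), 0.008 pressed to its stop; both must be in by over 5 mm for the carrier to come up. Spring 3 N at rest, 6.4 N fully in; springs back when let go.
- catch_r (a joint): The same for the catch on the carrier's -y side.
- seat_empty (a point): Where the loose vial's middle lies when fully home in the empty bore: on the bore's axis (carrier's x = +46 mm, y = 0), 42 mm above the carrier's underside, 50 mm above the bench while docked. Bore 22 mm in diameter with a 2 mm chamfer, 26 mm deep; its mouth (the carrier's top face) is 10 mm below this point. Carrier's axes.
- vial_mid (a point): The loose vial: an upright amber glass cylinder with a tall black cap, 18 mm in diameter, 72 mm high, about 35 g, foot bevelled by 2 mm, standing on the bench. This point is its centre, half-way up (36 mm). Its z axis runs up through the cap.
- vial_in_mid (a point): The twin vial, the same size, already standing in the bore at the carrier's other end (carrier's x = -46 mm); centre, half-way up. It stays there.
- bottle_wide_mid (a point): Bystander: amber bottle 32 mm in diameter, 66 mm high, short black cap (too wide for the bore); centre.
- bottle_short_mid (a point): Bystander: stubby amber bottle 26 mm in diameter, 40 mm high (too wide for the bore); centre.
- soap_mid (a point): Bystander: cream soap bar with a grey crest, 80 x 30 x 60 mm, at the right; centre.
- stamp_mid (a point): Bystander: dark wooden soap stamp, 48 mm in diameter, 70 mm high; centre.
- tin_mid (a point): Bystander: small tin 44 mm in diameter, 38 mm high, between the vial and the dock; centre.
- jar_mid (a point): Bystander: jar 60 mm in diameter, 70 mm high, at the left far side; centre.
There are look-alikes about, which are no part of the job. What is shaped like the part that bears vial_mid but green or red is not meant.

How it is judged:
On the way, in this order (a step that is already met when the one before it is completed fails the run):
1. the loose vial stands fully home in the empty bore, let go, with the carrier still latched in its dock (distance between vial_mid and seat_empty below 0.007 m and angle between the z axis of vial_mid and the z axis of seat_empty, either way round below 0.2 rad and contact force between the fingers and vial below 0.05 N and distance between cassette and dock below 0.014 m), for 0.2 s.
2. the carrier, both catches pinched in by the fingers, is lifted clear of the dock (value of joint each of catch_l, catch_r above 0.005 m and z of cassette_grip in the frame of dock above 0.13 m and angle between cassette_grip's own z axis and vertical below 0.26 rad and contact force between cassette and dock below 0.2 N and contact force between the fingers and cassette above 2 N), for 0.2 s.
At the end, for the whole second after the job is handed in: Carrier held still (under 30 mm/s, finger force over 2 N), both catches in over 5 mm, over 70 mm higher than it sat, tilt under 0.26 rad, off the dock; loose vial within 7 mm of its seat and 0.2 rad of the carrier's upright; twin within 7 mm of its place (all of step 2 and distance between vial_mid and seat_empty below 0.007 m and angle between the z axis of vial_mid and the z axis of seat_empty, either way round below 0.2 rad and x of vial_in_mid in the frame of seat_empty between -0.099 and -0.085 m and z of vial_in_mid in the frame of seat_empty below 0.007 m and linear speed of cassette below 0.03 m/s); the arm keeps its last pose, push and grip.
It fails at once if a bystander (bottle, soap, stamp, tin or jar) is shifted by more than 25 mm (distance of any of bottle_wide_mid, bottle_short_mid, soap_mid, stamp_mid, tin_mid, jar_mid from where it was at the start of the episode above 0.025 m).
It also fails if it takes over 50 s, if anything falls off the work surface, if the arm or the gripper's body presses on something with over 40 N, if the wrist force passes 120 N, or if a joint passes its speed limit or range.

ROBOT

A 7-joint arm with a two-finger parallel gripper is mounted at the origin on the work surface. World frame = base frame: x ahead of the robot, y to its left, z up, the work surface at z = 0. Lengths are in m, angles in rad, forces in N, time in s.
With the tool pointing down it reaches from about 0.425 to 1.025 m from the base axis. Payload 3.6 kg.
Tool frame: the origin (TCP) lies on the centre line of the jaws, within the pads' length; the fingertips stand 17 mm ahead of it and the grasp point (between the pads) lies 2 mm behind it; y points along the fingers, x is the direction in which the jaws open and shut, and the axes are right-handed (so a half turn about y gives the same grasp; the last joint's range is limited). The gripper opens to 85 mm and grips with 20 to 120 N. Pads are 22 mm wide; open, the fingers measure 114 mm over their backs; the gripper's body (76 mm by 85 mm) begins 54 mm behind the grasp point. The pads swing forward as they close: fully open they stand 13 mm farther back than shut.
Start: joints at [1.008, 0.591, 0.048, 1.609, -0.033, 0.943, -0.034], TCP at [0.328, -0.647, 0.248] pointing down, gripper open.
Joint ranges: [-2.69, 2.69], [-0.47, 2.24], [-1.27, 1.36], [0.19, 2.51], [-1.53, 4.68], [0.08, 2.07], [-3.09, 3.09]. Speed limits (rad/s): [2.57, 2.57, 3.14, 3.14, 3.14, 3.14, 3.14].

INTERFACE

Orientations are given as a unit quaternion [w, x, y, z].
In Python, from station import sensors, eyes, sign_off gives the robot as it stands. The module is installed in compiled form; this text tells all that it offers.
- The arm moves only by the tool play_rows, never from a script. Its argument "motion" is a list of rows, each an object with "delta_pos": the shift along the tool's x, y, z normalised to -1 to 1, where 1 is 0.04 m, a list of three; "twist": the turn about the tool's y normalised to -1 to 1, where 1 is 5 degrees; "jaw": the opening, from -1 (shut) to 1 (fully open), so that 0 is half open. A call has 1 to 10 rows; each row shifts and turns the pose as measured when the row begins, along the tool's axes as they then stand; what a row does not reach is not made up. A row lasts 1/8 s, in which the tool goes at most 62.5 mm and 10.7 degrees, less where a joint would pass 70% of its speed; a pose out of reach is approached as far as the arm can. A call with a number of a shift or a turn outside -1 to 1 is refused whole. A call with a gripper value outside its range is refused whole. The fingers move at their own pace and stop on an object; the grip force is fixed at half the most. Time passes only in rows, so rows that do not move let the fingers close. It gives the time, the measured TCP pose, the force and the opening at its end, in the units of the state.
- sensors.get_obs(): the state, without advancing time (a new reading comes with each control period).
- eyes.read_camera(name): name is "scene" or "top"; returns the picture (384x512x3 uint8, red, green, blue); there is no depth.
- eyes.camera_info(name): a dict with "intrinsics" (3x3 intrinsics, pixels), "cam_to_world" (4x4, takes a point from camera to world coordinates). Camera axes: x right, y up, looking along -z (the intrinsics and any distortion apply to the point x, -y, -z); pixel columns grow to the right and rows downward; lengths in m; the calibration is good to about 2 mm. A picture is of the moment at which its call begins. camera_info takes no time and is no camera call.
- sign_off(): hands the job in, once; it reports no verdict.
Trained networks look in the newest picture that a camera, given by its name, has taken for a name from the list of things; names that differ only in an ending like _2 or _b are one class to them, and where a whole thing is asked for, a point or a joint stands for the part that bears it (a point fixed in the world has none). Each returns a list of dicts, best first, with "p" (0 to 1); they miss things now and then, are a little off and sometimes report something else, mostly with a low value. They report only what shows in the picture. A call takes as long as a camera call. They do not tell look-alikes from the thing itself.
- eyes.look_for(target, camera): "location" ([column, row] as shares, 0 to 1, of the picture: columns of its width, rows of its height, amid what is visible of it).
- eyes.mark_of(target, camera): "location" ([column, row] as shares, 0 to 1, of the picture: columns of its width, rows of its height: a listed point, or the origin of a listed thing).
The state is a dict: "time": time; "joints": joint angles; "dq": joint speeds; "joint_torque": joint torques, N m; "tool_pos": TCP position; "orientation": TCP orientation; "ft_force": force on the tool from outside, world axes, zero at the start; "moment": the same for the moment, N m; "finger_gap": opening from 0.0 (shut) to 1.0 (fully open).
Only numpy, scipy, OpenCV 4.12 (cv2) and the standard library are available. Lean on these libraries where they do the work, as an engineer would, in place of code of your own. Each camera call takes 0.05 s, during which the arm holds its last target. There are 200 camera calls.

## Working session

There is one attempt and no reset: what is moved stays moved. The work goes in short steps, Python scripts to look and compute and a tool call to move; the robot and the scene stay as the last step left them, time stands still between calls to the robot, and variables do not carry over. Pictures are saved under pics/ and viewed, about 8 in all and at most 12, crops included, and the job is handed in when it is done.

Besides the shell and the picture viewer there is one more tool, called in YAML: its name, and indented under it one key for each argument. play_rows: Moves the arm, as the interface text tells. Its arguments: {"type":"object","properties":{"motion":{"type":"array"}},"required":["motion"]}

```bash
mkdir -p pics; cat > h.py <<'E'
import numpy as np, cv2
from station import sensors, eyes, sign_off
def snap(c,f,crop=None,scale=1):
    im=eyes.read_camera(c)[:,:,::-1]
    if crop: im=im[crop[1]:crop[3],crop[0]:crop[2]]
    cv2.imwrite('pics/'+f,cv2.resize(im,None,fx=scale,fy=scale,interpolation=cv2.INTER_CUBIC))
def ray(c,loc):
    i=eyes.camera_info(c);K=np.array(i['intrinsics']);T=np.array(i['cam_to_world'])
    u,v=loc[0]*512,loc[1]*384
    d=np.linalg.solve(K,[u,v,1.]);d=T[:3,:3]@(d*[1,-1,-1]);return T[:3,3],d
def atz(c,loc,z):
    o,d=ray(c,loc);return o+d*(z-o[2])/d[2]
def proj(c,p):
    i=eyes.camera_info(c);K=np.array(i['intrinsics']);T=np.array(i['cam_to_world'])
    q=T[:3,:3].T@(np.array(p)-T[:3,3])*[1,-1,-1];q=K@q;return q[:2]/q[2]
E
python3 - <<'E'
from h import *
np.set_printoptions(precision=4,suppress=True)
snap('top','t0.png',None,1.5);snap('scene','s0.png',None,1.5)
o=sensors.get_obs();print(o)
for c in('top','scene'):
    i=eyes.camera_info(c);print(c,i['intrinsics'],np.array(i['cam_to_world']),i.keys())
H=dict(vial_mid=.036,vial_in_mid=.050,seat_empty=.05,cassette_grip=.06,cassette=.008,dock=0,tin_mid=.019)
for n,z in H.items():
    for c in('top','scene'):
        for r in eyes.mark_of(n,c)[:4]: print(n,c,round(r['p'],2),np.array(r['location'])*[512,384],atz(c,r['location'],z))
E
```

```text
{'time': 0.1, 'joints': array([ 1.0085,  0.592 ,  0.0483,  1.6097, -0.0333,  0.9427, -0.0337]), 'dq': array([ 0.0015, -0.003 ,  0.001 , -0.0039,  0.0016,  0.0007,  0.0013]), 'joint_torque': array([  0.0036, -54.9997,   1.553 , -19.8826,   0.0097,   0.0038,
         0.    ]), 'tool_pos': array([ 0.3272, -0.6461,  0.2473]), 'orientation': array([ 0.6028, -0.6021,  0.3708, -0.3695]), 'ft_force': array([-0.1284,  0.5414,  0.3046]), 'moment': array([-0.04 , -0.006,  0.072]), 'finger_gap': 1.0005300529362775}
top [[403.2158   0.     252.9504]
 [  0.     403.2158 197.3712]
 [  0.       0.       1.    ]] [[-0.0272  0.9965 -0.0793  0.4298]
 [-0.9996 -0.0266  0.0091 -0.0157]
 [ 0.0069  0.0795  0.9968  1.233 ]
 [ 0.      0.      0.      1.    ]] dict_keys(['intrinsics', 'cam_to_world'])
scene [[445.4299   0.     260.9915]
 [  0.     445.4299 189.359 ]
 [  0.       0.       1.    ]] [[-0.0289 -0.5726  0.8193  1.4144]
 [ 0.9993  0.0025  0.037   0.0058]
 [-0.0233  0.8198  0.5721  0.6862]
 [ 0.      0.      0.      1.    ]] dict_keys(['intrinsics', 'cam_to_world'])
vial_mid top 0.56 [173.7216 199.2
[... 747 characters left out ...]
y scene 0.44 [399.9744 187.8144] [0.4981 0.309  0.05  ]
cassette_grip top 0.77 [311.296  185.2032] [ 0.5543 -0.1982  0.06  ]
cassette_grip top 0.2 [372.224  228.4032] [ 0.4234 -0.3705  0.06  ]
cassette_grip scene 0.73 [191.3856 195.6096] [ 0.5433 -0.2028  0.06  ]
cassette top 0.92 [307.4048 189.3888] [ 0.5473 -0.1939  0.008 ]
cassette scene 0.58 [194.4064 213.1968] [ 0.5459 -0.2007  0.008 ]
dock top 0.97 [306.176  189.0816] [ 0.5491 -0.1913  0.    ]
dock scene 0.34 [198.6048 214.8096] [ 0.5422 -0.1916  0.    ]
tin_mid top 0.46 [234.9056 224.9088] [0.4449 0.0297 0.019 ]
tin_mid top 0.22 [372.3776 153.792 ] [ 0.6501 -0.3949  0.019 ]
tin_mid scene 0.77 [282.5216 183.0144] [0.4296 0.0193 0.019 ]
```

View pics/t0.png

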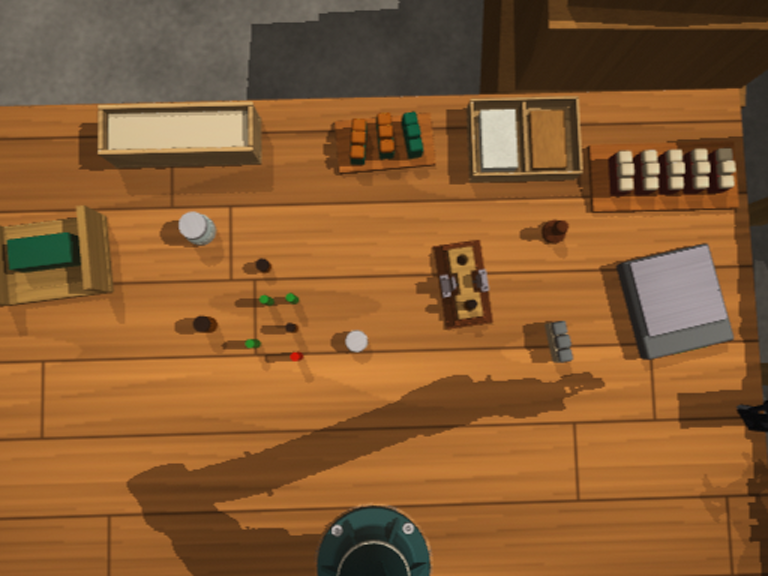

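View pics/s0.png

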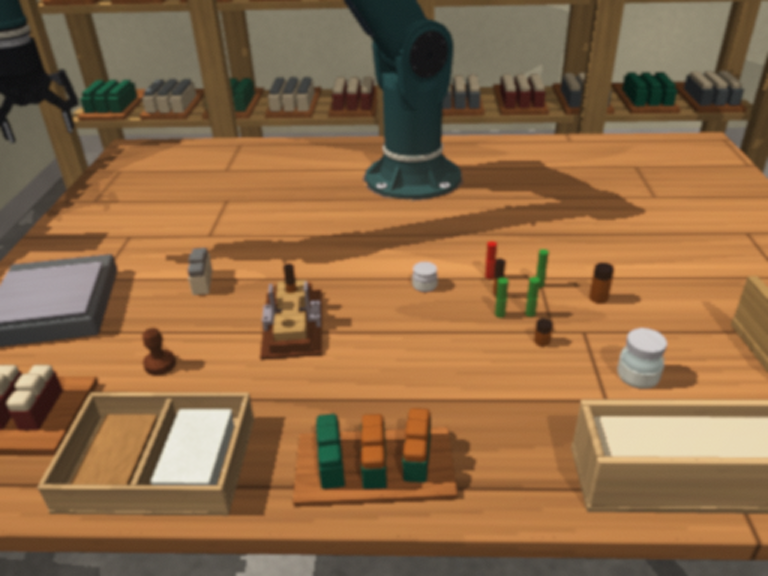

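The top view shows the loose vial (black cap) at about (194,218) in native pixels, among green and red look-alikes. The dock is at about (308,189), with the twin on the near side and the empty bore on the far side. Next I'll measure the dock closely.

```bash
python3 - <<'E'
from h import *
from scipy.spatial.transform import Rotation as R
np.set_printoptions(precision=4,suppress=True)
o=sensors.get_obs();q=o['orientation'];M=R.from_quat([*q[1:],q[0]]).as_matrix();print(M)
a=eyes.read_camera('top')[155:223,283:333,::-1];b=eyes.read_camera('scene')[165:245,160:230,::-1]
A=cv2.resize(a,None,fx=8,fy=8,interpolation=cv2.INTER_CUBIC);B=cv2.resize(b,None,fx=5.7,fy=5.7,interpolation=cv2.INTER_CUBIC)
h=min(600,max(A.shape[0],B.shape[0]));C=np.zeros((h,A.shape[1]+B.shape[1],3),np.uint8);C[:A.shape[0],:A.shape[1]]=A[:h];C[:min(h,B.shape[0]),A.shape[1]:]=B[:h]
print(C.shape);cv2.imwrite('pics/d.png',C)
for n in('vial_in_mid','seat_empty','cassette_grip','cassette','dock','vial_mid'):
  for c in('top','scene'):
    L=[]
    for k in range(4):
      eyes.read_camera(c)
      L+=[np.round(np.array(r['location'])*[512,384],1).tolist() for r in eyes.mark_of(n,c)[:4] if r['p']>.3]
    print(n,c,L)
E
```

```text
[[ 0.4519 -0.0001  0.8921]
 [-0.8921 -0.      0.4519]
 [-0.     -1.     -0.0001]]
(544, 799, 3)
vial_in_mid top [[372.6, 154.0], [313.5, 203.9], [139.1, 214.4], [312.4, 203.5], [309.7, 203.9]]
vial_in_mid scene [[194.1, 189.2], [360.2, 223.8], [193.7, 191.4], [189.8, 192.9], [193.9, 190.9], [196.3, 190.9]]
seat_empty top [[309.8, 170.3], [310.2, 169.4], [238.5, 225.4], [310.7, 169.5], [308.7, 169.8]]
seat_empty scene [[191.2, 208.8], [195.7, 208.8], [194.0, 212.5]]
cassette_grip top [[308.9, 184.8], [309.2, 187.3], [309.4, 185.5], [310.9, 183.6], [176.4, 177.3]]
cassette_grip scene [[191.4, 196.6], [189.4, 194.2], [428.1, 237.6], [427.5, 240.4], [194.6, 214.1], [189.2, 194.8], [190.0, 197.8]]
cassette top [[306.8, 190.6], [306.7, 187.8], [306.2, 190.6], [306.3, 191.7], [310.7, 201.8]]
cassette scene [[196.9, 213.3], [131.8, 177.9], [197.5, 215.1], [197.0, 212.7], [194.5, 214.8]]
dock top [[306.4, 187.2], [309.3, 187.2], [307.5, 185.9], [311.1, 186.4], [307.8, 189.0]]
dock scene [[194.5, 216.0], [332.1, 188.9], [195.3, 218.1], [360.6, 221.3], [193.7, 214.9]]
vial_mid top [[168.5, 228.2], [176.6, 201.1], [195.1, 222.3], [195.2, 199.0], [198.8, 240.8], [169.6, 228.2], [178.1, 201.3], [193.6, 220.5], [176.9, 198.1], [197.5, 237.5], [196.8, 196.1], [195.2, 220.0], [176.5, 198.8], [196.3, 238.2], [194.6, 218.5], [169.4, 228.4]]
vial_mid scene [[334.9, 201.5], [325.0, 172.9], [332.0, 187.2], [359.7, 176.6], [327.6, 172.5], [353.4, 197.8], [331.2, 184.1], [360.3, 180.5], [331.9, 199.0], [327.4, 188.8], [359.0, 180.5], [356.3, 199.9], [360.3, 177.4], [330.4, 187.0], [325.9, 174.7], [355.3, 198.9]]
```

View pics/d.png

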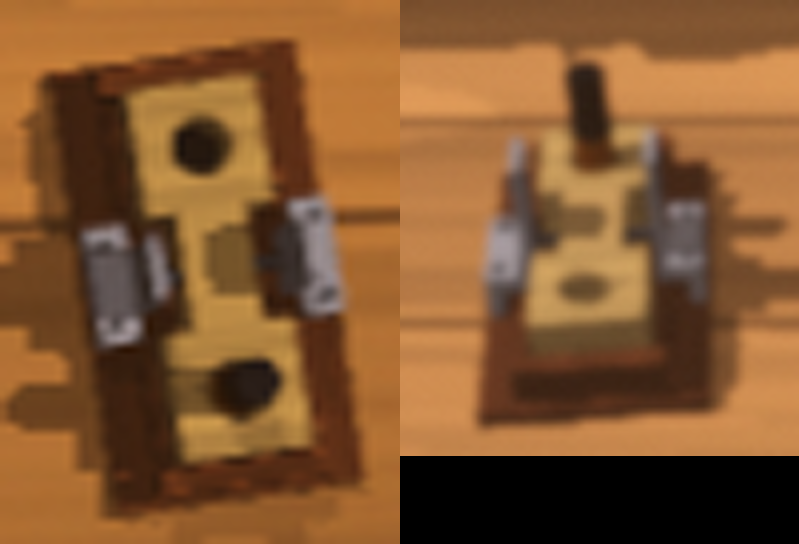

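```bash
cat >> h.py <<'E'
def pt(d,p):
    x,y,t=d;c,s=np.cos(t),np.sin(t);return np.array([x+c*p[0]-s*p[1],y+s*p[0]+c*p[1],p[2]])
E
python3 - <<'E'
from h import *
from scipy.optimize import least_squares as ls
np.set_printoptions(precision=4,suppress=True)
O=[('top',(.046,0,.04),(308.25,173.1),2),('scene',(.046,0,.04),(192.5,215.5),2),('scene',(.086,-.048,0.002),(174.4,239.6),1),('scene',(.086,.048,.002),(214.9,236.6),1),
('top',(.086,.048,.006),(288.6,164.4),1),('top',(.086,-.048,.006),(319.9,160.3),1),('top',(-.086,-.048,.006),(328,215.3),1),('top',(-.086,.048,.006),(296.4,219.6),1)]
r={}
for sel in('top','scene','both'):
    S=[o for o in O if sel in('both',o[0])]
    f=ls(lambda d:np.concatenate([w*(proj(c,pt(d,p))-m) for c,p,m,w in S]),[.55,-.19,.08]);r[sel]=f.x
    print(sel,f.x,np.degrees(f.x[2]),'seat',pt(f.x,(.046,0,.05)));print(f.fun.reshape(-1,2))
print('hole',atz('top',(308.25/512,173.1/384),.04),atz('scene',(192.5/512,215.5/384),.04))
# all vial-like tops
for c in('top','scene'):
    im=eyes.read_camera(c); print(c)
    x0,y0,x1,y1=(185,208,206,228) if c=='top' else (322,165,345,200)
    g=im[y0:y1,x0:x1].sum(2).astype(int);m=(g<130).astype(np.uint8)
    n,l,s,ce=cv2.connectedComponentsWithStats(m)
    for i in range(1,n):
        if s[i,4]>4: print(s[i]+[x0,y0,0,0,0],ce[i]+[x0+.5,y0+.5])
cv2.imwrite('pics/v.png',np.hstack([cv2.resize(eyes.read_camera('top')[190:250,155:215,::-1],(400,400),interpolation=2),cv2.resize(eyes.read_camera('scene')[155:220,310:375,::-1],(400,400),interpolation=2)]))
E
```

```text
top [ 0.5468 -0.1974  0.1009] 5.782283231029045 seat [ 0.5925 -0.1928  0.05  ]
[[-0.5213  0.3074]
 [ 0.563  -0.4445]
 [ 0.1362 -0.2556]
 [-0.0146  0.1695]
 [ 0.3854 -0.1028]]
scene [ 0.5491 -0.2007  0.1481] 8.485632833700949 seat [ 0.5946 -0.1939  0.05  ]
[[ 0.3538 -0.5571]
 [-0.8081  0.9701]
 [ 0.1078  0.0015]]
both [ 0.5475 -0.198   0.1041] 5.961634569886495 seat [ 0.5933 -0.1932  0.05  ]
[[-0.2797 -0.1859]
 [ 1.1489 -1.2811]
 [-1.0908  0.0376]
 [-0.2586  0.2673]
 [ 0.6476 -0.6304]
 [ 0.2056 -0.5368]
 [ 0.2298 -0.1408]
 [ 0.6458 -0.3158]]
hole [ 0.593  -0.1936  0.04  ] [ 0.5957 -0.1942  0.04  ]
top
[191 216   7   5  30] [194.4    218.5333]
scene
[330 174   6  11  54] [332.6481 179.4444]
```

View pics/v.png

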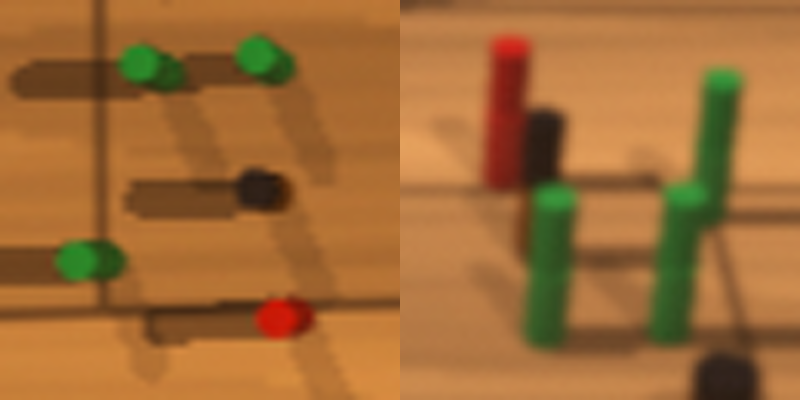

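```bash
cat >> h.py <<'E'
from scipy.spatial.transform import Rotation as R
def rel(p):
    o=sensors.get_obs();q=o['orientation'];M=R.from_quat([*q[1:],q[0]]).as_matrix()
    return M.T@(np.array(p)-o['tool_pos'])/.04, np.degrees(np.arctan2(M[1,0],M[0,0]))
E
python3 - <<'E'
from h import *
np.set_printoptions(precision=4,suppress=True)
k=6.6667
P={}
for n,u in dict(vial=(257,188),g1=(137,63),g2=(257,55),g3=(75,262),red=(277,318)).items():
    P[n]=atz('top',((u[0]/k+155)/512,(u[1]/k+190)/384),.072)
k=400/65
S={}
for n,u in dict(vial=(547,115),red=(511,47),gA=(723,80),gB=(557,198),gC=(686,195)).items():
    S[n]=atz('scene',(((u[0]-400)/k+310)/512,(u[1]/k+155)/384),.072)
print(P);print(S)
print(rel([.464,.145,.25]))
E
```

```text
{'vial': array([0.4667, 0.146 , 0.072 ]), 'g1': array([0.5221, 0.197 , 0.072 ]), 'g2': array([0.5242, 0.1451, 0.072 ]), 'g3': array([0.437 , 0.2246, 0.072 ]), 'red': array([0.4107, 0.1383, 0.072 ])}
{'vial': array([0.4666, 0.1479, 0.072 ]), 'red': array([0.4133, 0.1383, 0.072 ]), 'gA': array([0.4404, 0.2236, 0.072 ]), 'gB': array([0.5264, 0.1456, 0.072 ]), 'gC': array([0.5246, 0.196 , 0.072 ])}
(array([-16.1187,  -0.0431,  11.9869]), np.float64(-63.14143220023194))
```

play_rows:
  motion:
    - {"delta_pos": [0, 0, 0.5], "twist": 1, "jaw": 1}
    - {"delta_pos": [0, 0, 0.5], "twist": 1, "jaw": 1}
    - {"delta_pos": [0, 0, 0.5], "twist": 1, "jaw": 1}
    - {"delta_pos": [0, 0, 0.5], "twist": 1, "jaw": 1}
    - {"delta_pos": [0, 0, 0], "twist": 0.18, "jaw": 1}
    - {"delta_pos": [-1, 0, 0], "twist": 0, "jaw": 1}
    - {"delta_pos": [-1, 0, 0], "twist": 0, "jaw": 1}
    - {"delta_pos": [-1, 0, 0], "twist": 0, "jaw": 1}
    - {"delta_pos": [-1, 0, 0], "twist": 0, "jaw": 1}
    - {"delta_pos": [-1, 0, 0], "twist": 0, "jaw": 1}

```text
time: 7.15
tool_pos: [0.378, -0.4228, 0.2477]
orientation: [-0.519, 0.523, -0.478, 0.478]
ft_force: [0.5, -0.5, 0.1]
finger_gap: 1.001
```

```bash
python3 -c "
from h import *
print(rel([.4665,.1465,.25]))"
```

```text
(array([-13.98819185,  -0.14785639,   3.42782047]), np.float64(-85.06840291080724))
```

play_rows:
  motion:
    - {"delta_pos": [-1, 0, 0.3], "twist": -0.2, "jaw": 1}
    - {"delta_pos": [-1, 0, 0.3], "twist": 0, "jaw": 1}
    - {"delta_pos": [-1, 0, 0.3], "twist": 0, "jaw": 1}
    - {"delta_pos": [-1, 0, 0.3], "twist": 0, "jaw": 1}
    - {"delta_pos": [-1, 0, 0.3], "twist": 0, "jaw": 1}
    - {"delta_pos": [-1, 0, 0.3], "twist": 0, "jaw": 1}
    - {"delta_pos": [-1, 0, 0.3], "twist": 0, "jaw": 1}
    - {"delta_pos": [-1, 0, 0.3], "twist": 0, "jaw": 1}
    - {"delta_pos": [-1, 0, 0.3], "twist": 0, "jaw": 1}
    - {"delta_pos": [-1, 0, 0.3], "twist": 0, "jaw": 1}

```text
time: 8.4
tool_pos: [0.4508, -0.0112, 0.2469]
orientation: [-0.519, 0.527, -0.473, 0.479]
ft_force: [1.3, -0.5, -0.3]
finger_gap: 0.997
```

```bash
python3 -c "
from h import *
print(rel([.4665,.1465,.25]))"
```

```text
(array([-3.88753875, -0.12923229,  0.76322517]), np.float64(-84.5874955792597))
```

play_rows:
  motion:
    - {"delta_pos": [-1, 0, 0.2], "twist": -0.1, "jaw": 1}
    - {"delta_pos": [-1, 0, 0.2], "twist": 0, "jaw": 1}
    - {"delta_pos": [-1, 0, 0.2], "twist": 0, "jaw": 1}
    - {"delta_pos": [-0.8, 0, 0.1], "twist": 0, "jaw": 1}
    - {"delta_pos": [0, 1, 0], "twist": 0, "jaw": 1}
    - {"delta_pos": [0, 1, 0], "twist": 0, "jaw": 1}
    - {"delta_pos": [0, 0, 0], "twist": 0, "jaw": 1}

```text
time: 9.28
tool_pos: [0.4671, 0.1432, 0.1663]
orientation: [-0.525, 0.528, -0.467, 0.478]
ft_force: [-0.6, 0.5, 0.7]
finger_gap: 0.997
```

```bash
python3 -c "
from h import *
print(rel([.4665,.1465,.056]))
snap('scene','s1.png',(290,100,400,210),5)"
```

```text
(array([-0.12302642,  2.75635087, -0.02638208]), np.float64(-83.83464674208162))
```

View pics/s1.png

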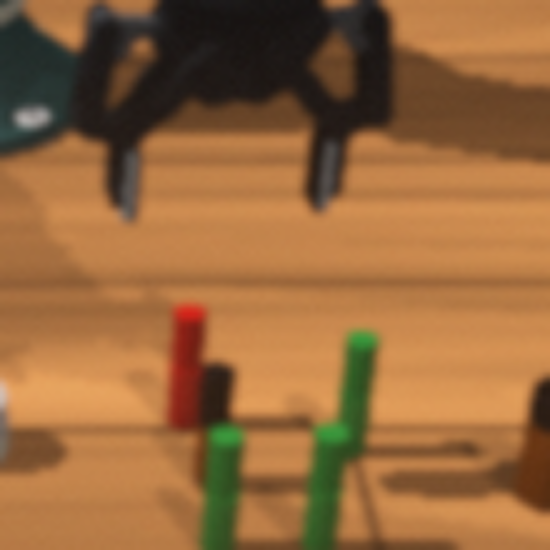

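The view shows the gripper level and centred above the black-capped vial, with the pads straddling it and clear of the look-alikes. I'm going down now.

play_rows:
  motion:
    - {"delta_pos": [-0.1, 0.9, 0], "twist": 0, "jaw": 1}
    - {"delta_pos": [0, 0.9, 0], "twist": 0, "jaw": 1}
    - {"delta_pos": [0, 0.6, 0], "twist": 0, "jaw": 1}
    - {"delta_pos": [0, 0.3, 0], "twist": 0, "jaw": 1}
    - {"delta_pos": [0, 0, 0], "twist": 0, "jaw": 1}

```text
time: 9.95
tool_pos: [0.4787, 0.1457, 0.0658]
orientation: [0.53, -0.52, 0.464, -0.483]
ft_force: [-0.3, 0.3, 1.3]
finger_gap: 0.999
```

```bash
python3 -c "
from h import *
o=sensors.get_obs();q=o['orientation'];print(R.from_quat([*q[1:],q[0]]).as_matrix())
print(rel([.4665,.1465,.056]))"
```

```text
[[ 0.1028088   0.03003346  0.99424763]
 [-0.9946497  -0.00706058  0.10306365]
 [ 0.01011532 -0.99952396  0.02914688]]
(array([-0.05487608,  0.23674625, -0.30822354]), np.float64(-84.09876048538503))
```

play_rows:
  motion:
    - {"delta_pos": [0, 0.1, -0.3], "twist": 0, "jaw": 1}
    - {"delta_pos": [0, 0.1, 0], "twist": 0, "jaw": 1}
    - {"delta_pos": [0, 0, 0], "twist": 0, "jaw": 1}

```text
time: 10.32
tool_pos: [0.4675, 0.1446, 0.0596]
orientation: [0.532, -0.518, 0.463, -0.484]
ft_force: [0.2, 0.2, -0.2]
finger_gap: 0.999
```

```bash
cat >> h.py <<'E'
def st(p):
    o=sensors.get_obs();q=o['orientation'];print('ydir',np.round(R.from_quat([*q[1:],q[0]]).as_matrix()[:,1],3),'pos',np.round(o['tool_pos'],4));a,b=rel(p);print(np.round(a,3),b)
E
python3 -c "
from h import *
st([.4665,.1465,.056])"
```

```text
ydir [ 0.034 -0.005 -0.999] pos [0.4675 0.1446 0.0596]
[-0.052  0.089 -0.023] -84.11411739255918
```

play_rows:
  motion:
    - {"delta_pos": [-0.05, 0.1, 0], "twist": 0, "jaw": 0.3}
    - {"delta_pos": [0, 0, 0], "twist": 0, "jaw": 0}
    - {"delta_pos": [0, 0, 0], "twist": 0, "jaw": -0.3}
    - {"delta_pos": [0, 0, 0], "twist": 0, "jaw": -1}
    - {"delta_pos": [0, 0, 0], "twist": 0, "jaw": -1}
    - {"delta_pos": [0, 0, 0], "twist": 0, "jaw": -1}
    - {"delta_pos": [0, 0, 0], "twist": 0, "jaw": -1}

```text
time: 11.2
tool_pos: [0.468, 0.147, 0.0557]
orientation: [0.532, -0.518, 0.463, -0.484]
ft_force: [-1.1, 0.7, 0.6]
finger_gap: 0.194
```

```bash
python3 -c "
from h import *
st([.593,-.1935,.15])"
```

```text
ydir [ 0.035 -0.005 -0.999] pos [0.468  0.147  0.0557]
[ 8.808 -2.203  2.31 ] -84.10309242365174
```

play_rows:
  motion:
    - {"delta_pos": [0, -0.6, 0], "twist": 0, "jaw": -1}
    - {"delta_pos": [0, -1, 0], "twist": 0, "jaw": -1}
    - {"delta_pos": [0, -1, 0], "twist": 0, "jaw": -1}
    - {"delta_pos": [0.7, 0, 0.1], "twist": 0, "jaw": -1}
    - {"delta_pos": [1, 0, 0.3], "twist": 0, "jaw": -1}
    - {"delta_pos": [1, 0, 0.3], "twist": 0, "jaw": -1}
    - {"delta_pos": [1, 0, 0.3], "twist": 0, "jaw": -1}
    - {"delta_pos": [1, 0, 0.3], "twist": 0, "jaw": -1}
    - {"delta_pos": [1, 0, 0.3], "twist": 0, "jaw": -1}
    - {"delta_pos": [1, 0, 0.3], "twist": 0, "jaw": -1}

```text
time: 12.45
tool_pos: [0.5701, -0.1138, 0.1675]
orientation: [0.535, -0.52, 0.461, -0.481]
ft_force: [0.5, 0.4, -0.1]
finger_gap: 0.195
```

```bash
python3 -c "
from h import *
st([.593,-.1935,.15])"
```

```text
ydir [ 0.035 -0.003 -0.999] pos [ 0.5701 -0.1138  0.1675]
[2.041 0.462 0.328] -83.51081965713709
```

play_rows:
  motion:
    - {"delta_pos": [1, 0, 0.2], "twist": 0.1, "jaw": -1}
    - {"delta_pos": [0.9, 0, 0.1], "twist": 0, "jaw": -1}
    - {"delta_pos": [0, 0.5, 0], "twist": 0, "jaw": -1}
    - {"delta_pos": [0, 0.3, 0], "twist": 0, "jaw": -1}
    - {"delta_pos": [0, 0, 0], "twist": 0, "jaw": -1}

```text
time: 13.08
tool_pos: [0.5916, -0.1965, 0.1348]
orientation: [0.53, -0.517, 0.465, -0.486]
ft_force: [0.1, 0.6, -0.6]
finger_gap: 0.194
```

```bash
python3 -c "
from h import *
st([.5945,-.1935,.10])
a=eyes.read_camera('scene')[130:245,150:240,::-1]
b=eyes.read_camera('top')[145:223,268:348,::-1]
cv2.imwrite('pics/i1.png',np.hstack([cv2.resize(a,(450,575),interpolation=2),cv2.copyMakeBorder(cv2.resize(b,(348,340),interpolation=2),0,235,0,0,0)]))"
```

```text
ydir [ 0.035 -0.005 -0.999] pos [ 0.5916 -0.1965  0.1348]
[-0.076  0.872  0.049] -84.4736538512471
```

View pics/i1.png

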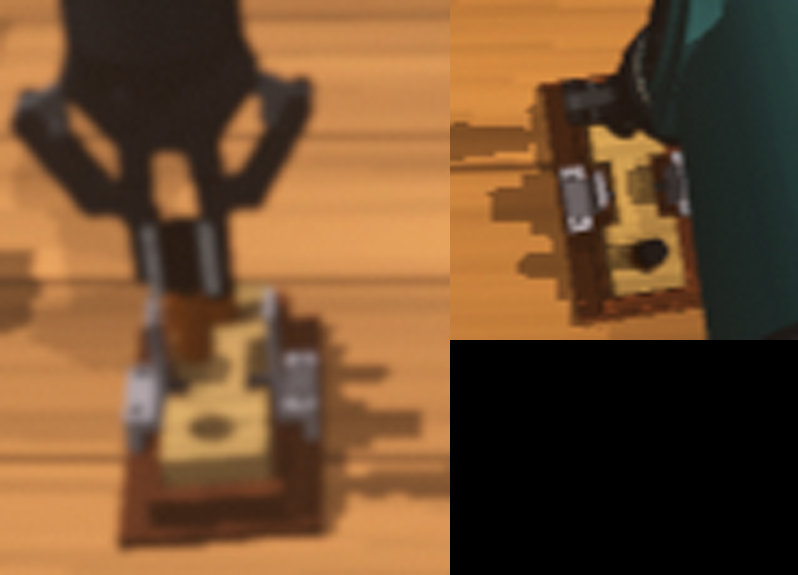

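```bash
python3 -c "
from h import *
for u in (188.2,188.6,189): print(atz('scene',(u/512,201/384),.079))
print('hole',atz('scene',(192.2/512,215.6/384),.04))
for x in((.5916,-.1965,.079),(.590,-.1965,.079),(.59,-.1965,.135)): print(proj('scene',x))
print(proj('top',(.59,-.1965,.135)))"
```

```text
[ 0.59108093 -0.20053605  0.079     ]
[ 0.5910834  -0.19960478  0.079     ]
[ 0.59108588 -0.19867359  0.079     ]
hole [ 0.59606077 -0.19483244  0.04      ]
[189.89867168 201.13070379]
[190.00908421 200.71968003]
[187.14999489 180.60014287]
[314.30397951 169.32173012]
```

play_rows:
  motion:
    - {"delta_pos": [-0.1, 0.3, 0.08], "twist": -0.1, "jaw": -1}
    - {"delta_pos": [0, 0.3, 0], "twist": 0, "jaw": -1}
    - {"delta_pos": [0, 0.1, 0], "twist": 0, "jaw": -1}
    - {"delta_pos": [0, 0, 0], "twist": 0, "jaw": -1}

```text
time: 13.68
tool_pos: [0.5973, -0.1898, 0.1069]
orientation: [0.534, -0.519, 0.46, -0.483]
ft_force: [0.8, -1.5, -1.1]
finger_gap: 0.194
```

```bash
python3 -c "
from h import *
st([.5955,-.1922,.1])"
```

```text
ydir [ 0.038 -0.005 -0.999] pos [ 0.5973 -0.1898  0.1069]
[ 0.052  0.171 -0.057] -83.72968414972787
```

play_rows:
  motion:
    - {"delta_pos": [0.06, 0.1, -0.05], "twist": 0, "jaw": -1}
    - {"delta_pos": [0, 0, 0], "twist": 0, "jaw": -1}

```text
time: 13.92
tool_pos: [0.5956, -0.193, 0.1028]
orientation: [0.534, -0.519, 0.46, -0.483]
ft_force: [-0.3, -0.5, 0.4]
finger_gap: 0.194
```

```bash
python3 -c "
from h import *
st([.5955,-.1922,.1])
a=eyes.read_camera('scene')[170:240,160:230,::-1]
cv2.imwrite('pics/i2.png',cv2.resize(a,(560,560),interpolation=2))"
```

```text
ydir [ 0.038 -0.006 -0.999] pos [ 0.5956 -0.193   0.1028]
[-0.021  0.069 -0.003] -83.75359962511854
```

View pics/i2.png

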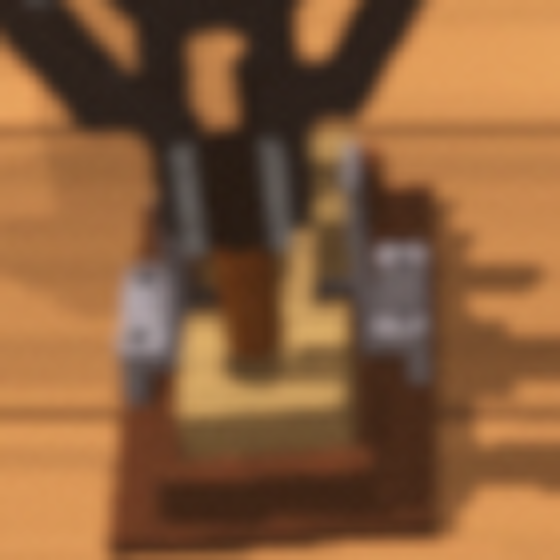

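play_rows:
  motion:
    - {"delta_pos": [-0.04, 0.12, 0], "twist": 0, "jaw": -1}
    - {"delta_pos": [0, 0.12, 0], "twist": 0, "jaw": -1}
    - {"delta_pos": [0, 0.1, 0], "twist": 0, "jaw": -1}

```text
time: 14.35
tool_pos: [0.5957, -0.1917, 0.0893]
orientation: [0.534, -0.519, 0.46, -0.483]
ft_force: [-2.3, -1.7, 1.3]
finger_gap: 0.196
```

```bash
python3 -c "
from h import *
st([.5955,-.192,.0697])"
```

```text
ydir [ 0.038 -0.006 -0.999] pos [ 0.5957 -0.1917  0.0893]
[ 0.002  0.488 -0.025] -83.76365402570815
```

play_rows:
  motion:
    - {"delta_pos": [0, 0.15, 0], "twist": 0, "jaw": -1}
    - {"delta_pos": [0, 0.15, 0], "twist": 0, "jaw": -1}
    - {"delta_pos": [0, 0.12, 0], "twist": 0, "jaw": -1}

```text
time: 14.72
tool_pos: [0.5955, -0.1917, 0.0707]
orientation: [0.533, -0.519, 0.461, -0.483]
ft_force: [-1.1, 0.0, -0.1]
finger_gap: 0.193
```

```bash
python3 -c "
from h import *
st([.5955,-.192,.0697])"
```

```text
ydir [ 0.037 -0.006 -0.999] pos [ 0.5955 -0.1917  0.0707]
[ 0.006  0.025 -0.002] -83.77997783569533
```

play_rows:
  motion:
    - {"delta_pos": [0, 0.05, 0], "twist": 0, "jaw": -1}
    - {"delta_pos": [0, 0.0, 0], "twist": 0, "jaw": -0.3}
    - {"delta_pos": [0, 0, 0], "twist": 0, "jaw": 0.3}
    - {"delta_pos": [0, 0, 0], "twist": 0, "jaw": 0.8}
    - {"delta_pos": [0, 0, 0], "twist": 0, "jaw": 1}
    - {"delta_pos": [0, 0, 0], "twist": 0, "jaw": 1}
    - {"delta_pos": [0, -0.8, 0], "twist": 0, "jaw": 1}
    - {"delta_pos": [0, -1, 0], "twist": 0, "jaw": 1}
    - {"delta_pos": [0, 0, -0.6], "twist": 0, "jaw": 1}
    - {"delta_pos": [0, 0, -0.6], "twist": 0, "jaw": 1}

```text
time: 15.98
tool_pos: [0.5489, -0.1957, 0.1417]
orientation: [0.536, -0.518, 0.459, -0.484]
ft_force: [-0.1, -0.2, 1.9]
finger_gap: 0.999
```

```bash
python3 -c "
from h import *
st([.5497,-.1968,.06])
a=eyes.read_camera('scene')[130:240,155:235,::-1]
cv2.imwrite('pics/i3.png',cv2.resize(a,(436,600),interpolation=2))"
```

```text
ydir [ 0.043 -0.006 -0.999] pos [ 0.5489 -0.1957  0.1417]
[ 0.009  2.041 -0.071] -83.63547635773755
```

View pics/i3.png

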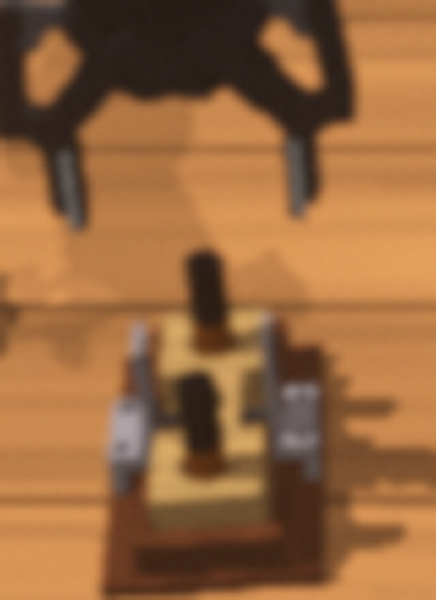

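Both vials now stand at the same height in the carrier, caps at about (202,375) and (205,255), and the fingers straddle the catches. I'm going down to the grip point.

play_rows:
  motion:
    - {"delta_pos": [0.02, 0.5, -0.09], "twist": 0.05, "jaw": 1}
    - {"delta_pos": [0, 0.4, 0], "twist": 0, "jaw": 1}
    - {"delta_pos": [0, 0, 0], "twist": 0, "jaw": 1}

```text
time: 16.4
tool_pos: [0.5436, -0.198, 0.1046]
orientation: [0.533, -0.517, 0.461, -0.485]
ft_force: [0.2, 0.3, -0.6]
finger_gap: 1.0
```

```bash
python3 -c "
from h import *
st([.5487,-.1966,.056])"
```

```text
ydir [ 0.04  -0.006 -0.999] pos [ 0.5436 -0.198   0.1046]
[-0.035  1.218  0.083] -84.03115179088769
```

play_rows:
  motion:
    - {"delta_pos": [-0.03, 0.4, 0.08], "twist": 0, "jaw": 1}
    - {"delta_pos": [0, 0.4, 0], "twist": 0, "jaw": 1}
    - {"delta_pos": [0, 0.3, 0], "twist": 0, "jaw": 1}
    - {"delta_pos": [0, 0, 0], "twist": 0, "jaw": 1}

```text
time: 16.9
tool_pos: [0.5506, -0.1962, 0.0575]
orientation: [0.534, -0.517, 0.461, -0.485]
ft_force: [-0.3, -0.1, -0.3]
finger_gap: 0.998
```

```bash
python3 -c "
from h import *
st([.5487,-.1966,.056])"
```

```text
ydir [ 0.041 -0.006 -0.999] pos [ 0.5506 -0.1962  0.0575]
[ 0.005  0.034 -0.049] -83.96036310916391
```

play_rows:
  motion:
    - {"delta_pos": [0, 0.03, -0.05], "twist": 0, "jaw": 0.6}
    - {"delta_pos": [0, 0, 0], "twist": 0, "jaw": 0.4}
    - {"delta_pos": [0, 0, 0], "twist": 0, "jaw": 0.2}
    - {"delta_pos": [0, 0, 0], "twist": 0, "jaw": -1}
    - {"delta_pos": [0, 0, 0], "twist": 0, "jaw": -1}
    - {"delta_pos": [0, 0, 0], "twist": 0, "jaw": -1}
    - {"delta_pos": [0, 0, 0], "twist": 0, "jaw": -1}

```text
time: 17.77
tool_pos: [0.5482, -0.197, 0.0595]
orientation: [0.534, -0.518, 0.46, -0.485]
ft_force: [-1.4, -0.5, 0.8]
finger_gap: 0.451
```

```bash
python3 -c "
from h import *
st([.5487,-.1966,.156])
print(sensors.get_obs()['ft_force'])"
```

```text
ydir [ 0.042 -0.007 -0.999] pos [ 0.5482 -0.197   0.0595]
[ 0.018 -2.41   0.113] -83.94300383852406
[-1.38840541 -0.49757016  0.80039184]
```

play_rows:
  motion:
    - {"delta_pos": [0, -0.15, 0.01], "twist": 0, "jaw": -1}
    - {"delta_pos": [0, -0.2, 0.01], "twist": 0, "jaw": -1}
    - {"delta_pos": [0, 0, 0], "twist": 0, "jaw": -1}

```text
time: 18.15
tool_pos: [0.5479, -0.1968, 0.0735]
orientation: [0.534, -0.518, 0.461, -0.485]
ft_force: [-0.1, -0.0, -3.9]
finger_gap: 0.455
```

```bash
python3 -c "
from h import *
st([.5482,-.197,.160])
a=eyes.read_camera('scene')[120:240,150:240,::-1]
cv2.imwrite('pics/i4.png',cv2.resize(a,(450,600),interpolation=2))"
```

```text
ydir [ 0.041 -0.007 -0.999] pos [ 0.5479 -0.1968  0.0735]
[ 0.03  -2.159  0.091] -83.94362482349585
```

View pics/i4.png

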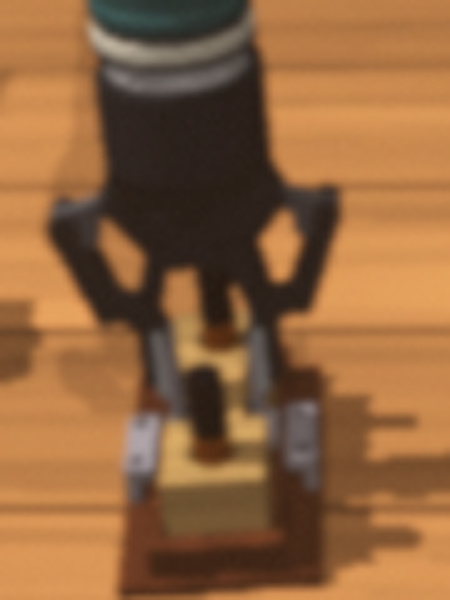

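The carrier has come up with the pinch: the wrist carries about 4 N and both vials are in place. I'll carry on to about 10 cm.

play_rows:
  motion:
    - {"delta_pos": [0, -0.3, 0.01], "twist": 0, "jaw": -1}
    - {"delta_pos": [0, -0.4, 0.02], "twist": 0, "jaw": -1}
    - {"delta_pos": [0, -0.4, 0.02], "twist": 0, "jaw": -1}
    - {"delta_pos": [0, -0.4, 0.02], "twist": 0, "jaw": -1}
    - {"delta_pos": [0, -0.3, 0.01], "twist": 0, "jaw": -1}
    - {"delta_pos": [0, -0.2, 0], "twist": 0, "jaw": -1}
    - {"delta_pos": [0, 0, 0], "twist": 0, "jaw": -1}
    - {"delta_pos": [0, 0, 0], "twist": 0, "jaw": -1}

```text
time: 19.2
tool_pos: [0.5472, -0.1954, 0.1599]
orientation: [0.534, -0.518, 0.461, -0.485]
ft_force: [0.0, 1.0, -3.8]
finger_gap: 0.453
```

```bash
python3 -c "
from h import *
st([.5482,-.197,.160]);print(sensors.get_obs()['ft_force'])
a=eyes.read_camera('scene')[80:240,140:250,::-1]
cv2.imwrite('pics/i5.png',cv2.resize(a,(412,600),interpolation=2))"
```

```text
ydir [ 0.041 -0.006 -0.999] pos [ 0.5472 -0.1954  0.1599]
[ 0.041 -0.001  0.021] -83.94196495565059
[ 0.03391063  0.9858916  -3.75946543]
```

View pics/i5.png

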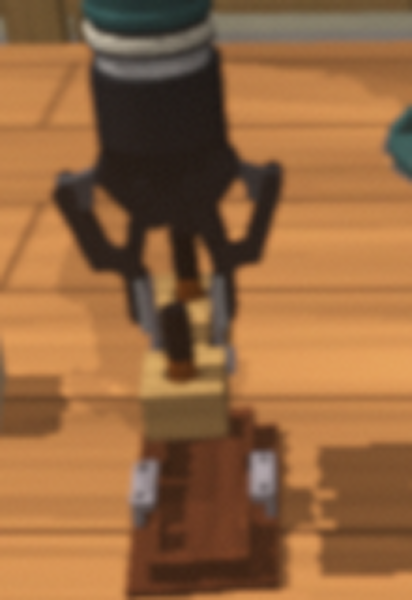

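The carrier hangs level above the empty dock with both vials in it. I'll let it settle, then hand in.

play_rows:
  motion:
    - {"delta_pos": [0, 0, 0], "twist": 0, "jaw": -1}
    - {"delta_pos": [0, 0, 0], "twist": 0, "jaw": -1}
    - {"delta_pos": [0, 0, 0], "twist": 0, "jaw": -1}

```text
time: 19.62
tool_pos: [0.5464, -0.1952, 0.1584]
orientation: [0.533, -0.518, 0.461, -0.484]
ft_force: [0.0, -0.7, -4.2]
finger_gap: 0.451
```

```bash
python3 -c "
from h import *
st([.5482,-.197,.160]);o=sensors.get_obs();print(o['ft_force'],abs(o['dq']).max(),o['finger_gap'])
sign_off()"
```

```text
ydir [ 0.038 -0.006 -0.999] pos [ 0.5464 -0.1952  0.1584]
[ 0.05  -0.037  0.041] -83.93586065054623
[ 0.04210079 -0.68417616 -4.2439428 ] 0.004056687157743466 0.45122747279307296
the job is handed in; nothing more can be done
```

I put the loose black-capped vial fully home in the empty bore and let go of it. I then pinched both catches, lifted the carrier about 99 mm out of the dock, and handed in at about 19.6 s with the arm still holding it.

**Last checks:**
- The wrist carried about 4 N, against roughly 3.2 N expected for the carrier and vials.
- The arm was almost still, with joint speeds of at most 0.004 rad/s.
- The last picture shows the carrier level above the empty dock with both vials in it.
- No bystander was near the path. I did not measure their positions again at the end.

**Did not agree fully:**
- **Catches:** the finger opening read 0.45, about 38 mm, where 44 mm was expected. The same reading was also low on the 18 mm vial (16.5 mm), so I put it down to the gauge. I took the clean lift as the proof that both catches were in.
- **Tool tilt:** the tool leaned about 2° by the end, well inside the 0.26 rad limit.

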